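Load an angle cleat into a sloping drill jig, home against its stop screw

TASK

Load the larger angle-iron cleat into the sloping drill jig: lay its long foot flat on the bed between the guide strips, with the upright leg at the low open end, then slide it up under the bushing plate until you feel it bear on the stop screw, and leave it resting there, touching the stop. Press it home firmly but gently, since ramming it (15 N on the screw is too much) upsets the stop's setting, and leave everything else on the bench where it is.

Things in the scene. Friction and masses are not known exactly. Their poses are not given: they have to be found in the camera images.
- cleat_leg (a point): Centre of the upright leg of the workpiece: an angle cleat, a 60 mm cut of dark steel angle 100 x 50 x 8 mm, 0.4 to 0.66 kg, the larger of two angle pieces. It stands foot down, leg up, left or right of the jig. Point: 25 mm above the foot's underside, 25 mm below the leg's top. Axes: x from the leg along the foot, y along the 60 mm width, z up. The leg is 8 mm thick in x.
- foot_end (a point): Middle of the lower edge of the free end of the cleat's long foot, same axes; 96 mm in x ahead of the leg's centre and 25 mm below it. The foot is 60 mm wide, 8 mm thick and 100 mm long including the leg's thickness.
- bed: The drill jig's sloping steel bed, 270 mm long, 112 wide, rising at 8 degrees, bolted down, low open end towards the robot. Origin: middle of the bed's low end on its upper face, 30 mm above the bench. Axes: x uphill along the bed, y across, z square to the bed. The cleat slides on it with friction about 0.3 (0.24 to 0.36), so it stays on the slope where it is left.
- guide_mouth (a point): Middle of the guides' low, wide mouth, on the bed's face at bed x = 41 mm; axes as the bed's. Two aluminium guide strips, 14 mm wide, 11 mm high, stand 86 mm apart here and close in evenly (6 degrees each) to a straight channel 63.5 mm wide, centred on bed y = 0, from bed x = 150 mm to the top of the bed.
- bushing_plate (a point): Middle of the underside of the steel bushing plate that bridges the guides, 11 mm above the bed; axes as the bed's. It reaches 12 mm uphill and downhill of this point (bed x = 170 to 194 mm) and is 16 mm thick; the brass drill bushing on it ends 23 mm above this point, a small thumb screw 34 mm. The cleat's foot passes under it, the leg cannot.
- stop_block (a point): Middle of the downhill face of the block across the bed's top, at the bed's face (bed x = 242 mm), 28 mm high; axes as the bed's. Through it comes the stop screw: 10 mm steel, flat end downhill, on bed y = 0, axis 6 mm above the bed, rigid. How far it stands out of this face is set by hand, differs each time (6 to 40 mm, bed x = 202 to 236 mm) and is not reported.
Things that resemble listed ones, but are neither listed nor needed, are in the scene too. What is shaped like the part that bears cleat_leg but green or purple is not meant.

How it is judged (in metres and radians):
On the way, in this order (a step that is already met when the one before it is completed fails the run):
1. the cleat's foot lies on the bed between the guide strips, leg at the low end, not yet home (z of cleat_leg in the frame of bed between 0.021 and 0.029 m and x of cleat_leg in the frame of bed between -0.02 and 0.103 m and angle between the z axis of cleat_leg and the z axis of bed, either way round below 0.06 rad and angle between the x axis of cleat_leg and the x axis of bed, either way round below 0.2 rad and y of cleat_leg in the frame of bed between -0.012 and 0.012 m and x of foot_end in the frame of bed above 0.05 m), for 0.1 s.
2. the end of the foot bears on the stop screw with more than 1.5 N (contact force between cleat and stop_screw_c0 above 1.5 N).
At the end, for the whole second after the job is handed in: the cleat lies flat on the bed (within 3 mm and 0.05 rad), in line with it (within 0.08 rad), the end of its foot within 1.7 mm of the stop screw's end, at rest and let go (x of stop_screw_c0 in the frame of cleat_leg between 0.127 and 0.1327 m and z of cleat_leg in the frame of bed between 0.022 and 0.028 m and angle between the z axis of cleat_leg and the z axis of bed, either way round below 0.05 rad and angle between the x axis of cleat_leg and the x axis of bed, either way round below 0.08 rad and linear speed of cleat below 0.01 m/s); the robot touches nothing.
It fails at once if the cleat is rammed against the stop screw (15 N or more) (contact force between cleat and stop_screw_c0 above 15 N).
It fails at once if a bystander is moved by more than 30 mm (distance of any of small_angle, square_tube, magnet, wire_brush, tape, punch, spray_can from where it was at the start of the episode above 0.03 m).
It also fails if it takes over 67 s, if anything falls off the work surface, if the arm or the gripper's body presses on something with over 40 N, if the wrist force passes 120 N, or if a joint passes its speed limit or range.

ROBOT

A 6-joint arm with a two-finger parallel gripper is mounted at the origin on the work surface. World frame = base frame: x ahead of the robot, y to its left, z up, the work surface at z = 0. Lengths are in mm, angles in rad, forces in N, time in s.
With the tool pointing down it reaches from about 275 to 750 mm from the base axis. Payload 10.2 kg.
Tool frame: the origin (TCP) lies between the finger pads; the fingertips stand 17 mm ahead of it and the grasp point (between the pads) lies 2 mm behind it; y points along the fingers, x is the direction in which the jaws open and shut, and the axes are right-handed (so a half turn about y gives the same grasp; the last joint's range is limited). The gripper opens to 85 mm and grips with 20 to 120 N. Pads are 22 mm wide; open, the fingers measure 114 mm over their backs; the gripper's body (76 mm by 85 mm) begins 54 mm behind the grasp point. The pads swing forward as they close: fully open they stand 13 mm farther back than shut.
Start: joints at [-1.563, 0.313, 1.498, -0, 1.331, -0.223], TCP at [120.083, -511.088, 248.294] pointing down, gripper open.
Joint ranges: [-2.94, 2.94], [-0.97, 2.17], [0.19, 2.56], [-1.23, 4.37], [0.02, 3.11], [-2.88, 2.88]. Speed limits (rad/s): [2.39, 2.39, 3.01, 3.14, 3.14, 3.14].

INTERFACE

Orientations are given as a unit quaternion [w, x, y, z].
In Python, from rig import ctrl gives the robot as it stands.
- The arm moves only by the tool jog_arm, never from a script. Its argument "targets" is a list of rows, each an object with "offset": the shift along the tool's x, y, z in m, a list of three; "yaw": the turn about the tool's y in rad. In form: [{"offset": [dx, dy, dz], "yaw": yaw}, ...]. A call has 1 to 12 rows; each row is the pose to reach, as a shift and turn from the pose measured when the call began, along the tool's axes at that moment; what a row does not reach only later rows make up. A row lasts 1/12 s, in which the tool goes at most 41.7 mm and 7.16 degrees, less where a joint would pass 70% of its speed; a pose out of reach is approached as far as the arm can. A call with a gripper value outside its range is refused whole. "fingers" is the finger opening in m, from 0 to 0.0854, set as the call begins (left out, the last holds). The fingers move at their own pace and stop on an object; "grip_force" is the grip in N (left out, the last holds). Time passes only in rows, so rows that repeat a pose let the fingers close. It gives the time, the measured TCP pose, the force and the opening at its end, in the units of the state.
- ctrl.sense(): the state, without advancing time (a new reading comes with each control period).
- ctrl.capture(name): name is "scene" or "side" or "wrist"; returns a dict with "img" (420x560x3 uint8, red, green, blue), "intrinsics" (3x3 intrinsics, pixels), "T" (4x4, takes a point from camera to world coordinates); the wrist camera has in their place "mount" (4x4, takes a point from camera to tool coordinates, whose origin is the TCP and whose axes are the tool frame's). Camera axes: x right, y up, looking along -z (the intrinsics and any distortion apply to the point x, -y, -z); pixel columns grow to the right and rows downward; lengths in mm; the calibration is good to about 2 mm. A picture is of the moment at which its call begins: read the wrist's pose just before it. There is no depth.
- ctrl.finish_job(): hands the job in, once; it reports no verdict.
Trained networks look in the newest picture that a camera, given by its name, has taken for a name from the list of things; names that differ only in an ending like _2 or _b are one class to them, and where a whole thing is asked for, a point or a joint stands for the part that bears it (a point fixed in the world has none). Each returns a list of dicts, best first, with "score" (0 to 1); they miss things now and then, are a little off and sometimes report something else, mostly with a low value. They report only what shows in the picture. A call takes as long as a camera call. They do not tell look-alikes from the thing itself.
- ctrl.boxes_of(camera, target): "box" ([left, top, right, bottom] in pixels, round what is visible of it).
- ctrl.regions_of(camera, target): "region" (420x560 bool, what is visible of it) and "box" ([left, top, right, bottom] in pixels, round what is visible of it).
The state is a dict: "time_s": time; "joints": joint angles; "dq": joint speeds; "tau": joint torques, N m; "eef_pos": TCP position; "ee_rot": TCP orientation; "force": force on the tool from outside, world axes, zero at the start; "wrist_torque": the same for the moment, N m; "grip_width": opening from 0.0 (shut) to 1.0 (fully open).
Only numpy, scipy, OpenCV 4.12 (cv2) and the standard library are available. Lean on these libraries where they do the work, as an engineer would, in place of code of your own. Each camera call takes 0.05 s, during which the arm holds its last target.

## Working session

There is one attempt and no reset: what is moved stays moved. The work goes in short steps, Python scripts to look and compute and a tool call to move; the robot and the scene stay as the last step left them, time stands still between calls to the robot, and variables do not carry over. Pictures are saved under pics/ and viewed, and the job is handed in when it is done.

Besides the shell and the picture viewer there is one more tool, called as name(argument=value, ...) on one line, values as JSON. jog_arm: Moves the arm, as the interface text tells. Its arguments: {"type":"object","properties":{"targets":{"type":"array"},"fingers":{"type":"number"},"grip_force":{"type":"number"}},"required":["targets"]}

```bash
ls; mkdir -p pics
python3 - <<'E'
from rig import ctrl
import cv2,numpy as np
s=ctrl.sense()
for k,v in s.items(): print(k,v)
for c in ['scene','side','wrist']:
    d=ctrl.capture(c); cv2.imwrite(f'pics/{c}0.png',d['img'][:,:,::-1])
    np.savez(f'pics/{c}0.npz',**d)
    print(c,d['intrinsics'].tolist(), {k:np.round(d[k],3).tolist() for k in d if k not in('img','intrinsics')})
E
```

```text
pics
time_s 0.0
joints [-1.56341243e+00  3.13431953e-01  1.49843765e+00  1.04618513e-05
  1.33097945e+00 -2.23415838e-01]
dq [ 2.89017853e-04 -5.32176935e-06  1.47169408e-03 -1.19781752e-04
 -1.28816519e-03 -1.77344175e-03]
tau [ 5.98526221e-04 -4.12265182e+01 -2.59742814e+01 -1.76987924e-04
  4.05050538e-03  1.50976166e-05]
eef_pos [ 120.07769307 -510.8459793   247.7440769 ]
ee_rot [ 0.55459409 -0.55389732  0.43937867 -0.43882745]
force [-0.34850586  0.32278528  0.31196834]
wrist_torque [0.01090094 0.04143465 0.02483295]
grip_width 1.004458960155484
scene [[424.2374145097045, 0.0, 284.0000632670941], [0.0, 424.2374145097045, 202.60859692536758], [0.0, 0.0, 1.0]] {'T': [[-0.24, -0.711, 0.661, 1242.876], [0.971, -0.165, 0.174, 144.107], [-0.014, 0.684, 0.73, 889.743], [0.0, 0.0, 0.0, 1.0]]}
side [[439.48831423682475, 0.0, 282.83237019991293], [0.0, 439.48831423682475, 212.01537908610362], [0.0, 0.0, 1.0]] {'T': [[-0.935, 0.259, -0.241, 245.854], [-0.354, -0.678, 0.645, 685.159], [0.004, 0.688, 0.726, 904.405], [0.0, 0.0, 0.0, 1.0]]}
wrist [[306.1977278477196, 0.0, 274.7635782734518], [0.0, 306.1977278477196, 212.5119199862219], [0.0, 0.0, 1.0]] {'mount': [[1.0, 0.001, 0.0, -1.018], [-0.0, 0.296, -0.955, -125.01], [-0.001, 0.955, 0.296, 75.804], [0.0, 0.0, 0.0, 1.0]]}
```

View pics/scene0.png

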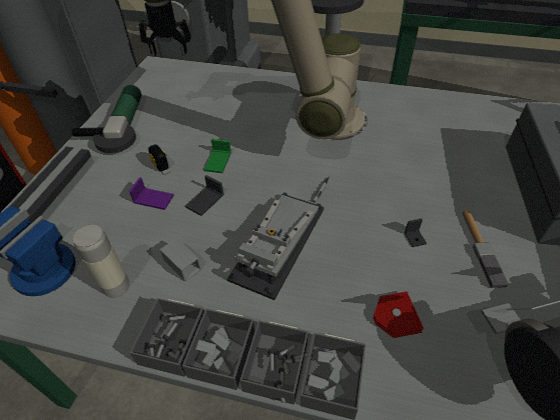

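View pics/side0.png

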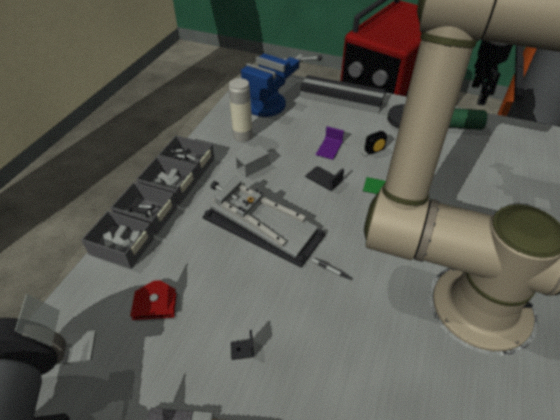

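View pics/wrist0.png

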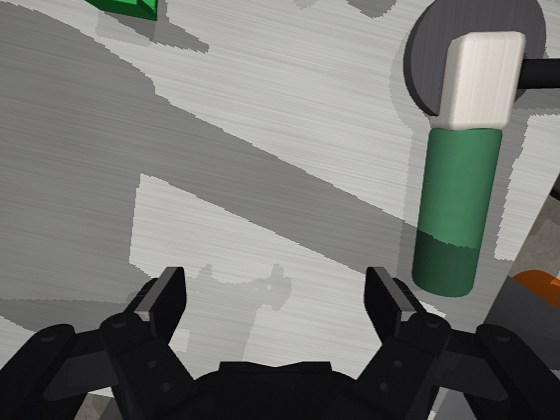

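Run:
```python
from rig import ctrl
import numpy as np
for c in ['scene','side','wrist']:
  for t in ['cleat_leg','bed','guide_mouth','bushing_plate','stop_block','foot_end']:
    try: print(c,t,[(round(r['score'],2),np.round(r['box']).tolist()) for r in ctrl.boxes_of(c,t)][:4])
    except Exception as e: print(c,t,e)
print(ctrl.sense()['time_s'])
```

```text
scene cleat_leg [(0.9, [206.0, 139.0, 232.0, 172.0]), (0.84, [185.0, 174.0, 222.0, 214.0]), (0.77, [131.0, 178.0, 177.0, 211.0])]
scene bed [(0.97, [235.0, 197.0, 320.0, 274.0])]
scene guide_mouth [(0.62, [233.0, 193.0, 316.0, 280.0])]
scene bushing_plate [(0.58, [234.0, 190.0, 321.0, 276.0])]
scene stop_block [(0.96, [235.0, 198.0, 320.0, 276.0])]
scene foot_end [(0.94, [206.0, 141.0, 231.0, 172.0]), (0.79, [189.0, 174.0, 225.0, 216.0]), (0.72, [129.0, 176.0, 175.0, 211.0])]
side cleat_leg [(0.91, [314.0, 126.0, 343.0, 158.0]), (0.86, [306.0, 170.0, 345.0, 191.0]), (0.48, [364.0, 178.0, 384.0, 195.0])]
side bed [(0.9, [212.0, 179.0, 316.0, 256.0])]
side guide_mouth [(0.67, [305.0, 168.0, 343.0, 192.0])]
side bushing_plate [(0.85, [207.0, 177.0, 319.0, 258.0])]
side stop_block [(0.9, [210.0, 176.0, 318.0, 258.0])]
side foot_end [(0.65, [305.0, 167.0, 345.0, 194.0]), (0.58, [315.0, 128.0, 344.0, 160.0]), (0.58, [363.0, 177.0, 385.0, 196.0])]
wrist cleat_leg [(0.9, [83.0, 0.0, 158.0, 22.0])]
wrist bed []
wrist guide_mouth []
wrist bushing_plate []
wrist stop_block []
wrist foot_end [(0.7, [87.0, 0.0, 158.0, 22.0])]
1.05
```

The scene view shows the dark cleat at about (205,195), with green (219,155) and purple (152,195) decoys. The jig is at about (278,240) and the small angle at (415,235). The side view has the dark cleat at about (325,180). I'll enlarge both for corner picks.

Run:
```python
import cv2,numpy as np
def crop(n,x0,y0,x1,y1,f,o):
    im=cv2.imread(f'pics/{n}.png')[y0:y1,x0:x1]
    cv2.imwrite(f'pics/{o}.png',cv2.resize(im,None,fx=f,fy=f,interpolation=cv2.INTER_CUBIC))
crop('scene0',180,165,330,300,5,'s_crop')
crop('side0',195,155,355,270,5,'d_crop')
```

```text
(no output)
```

View pics/s_crop.png

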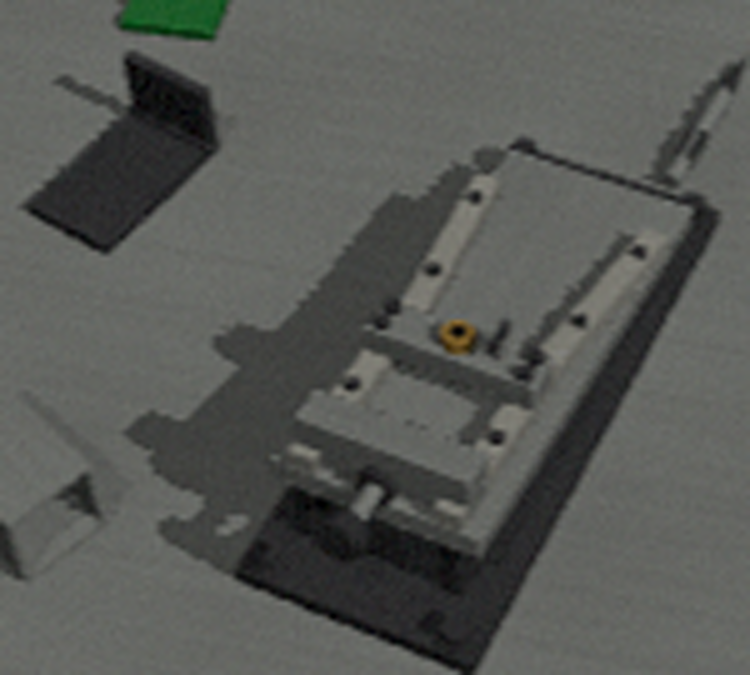

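View pics/d_crop.png

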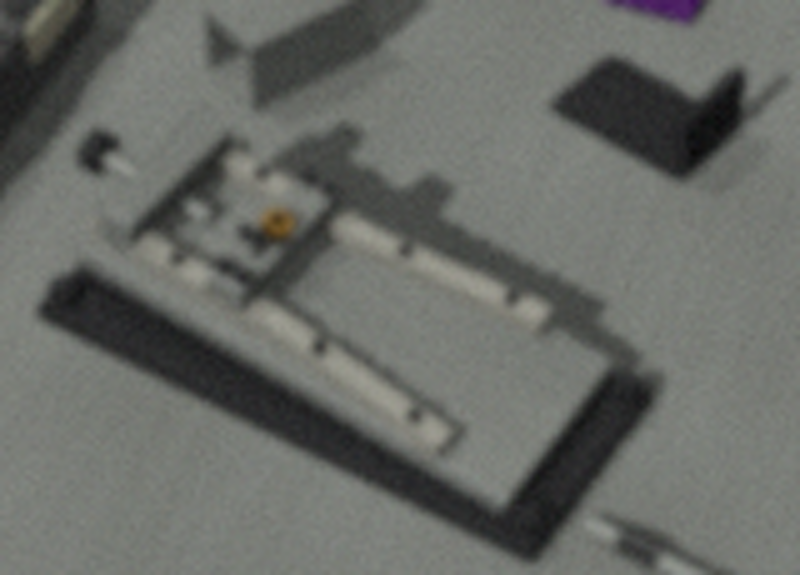

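```bash
cat > h.py <<'E'
import cv2,numpy as np
from scipy.optimize import least_squares
from scipy.spatial.transform import Rotation as R
def load(n):
    d=np.load(f'pics/{n}.npz'); return {k:d[k] for k in d.files}
def proj(d,P,T=None):
    T=d['T'] if T is None else T
    p=(np.linalg.inv(T)@np.c_[P,np.ones(len(P))].T)[:3]
    u=d['intrinsics']@np.array([p[0],-p[1],-p[2]])
    return (u[:2]/u[2]).T
def bedT(x,y,yaw):
    T=np.eye(4);T[:3,:3]=R.from_euler('ZY',[yaw,-np.deg2rad(8)]).as_matrix();T[:3,3]=[x,y,30];return T
def cleatT(x,y,yaw):
    T=np.eye(4);T[:3,:3]=R.from_euler('Z',yaw).as_matrix();T[:3,3]=[x,y,25];return T
def ap(T,P): P=np.atleast_2d(P).astype(float); return P@T[:3,:3].T+T[:3,3]
def fit(fn,obs,x0):
    # obs list of (T,d,P,uv)
    def f(x):
        T=fn(*x); return np.concatenate([(proj(d,ap(T,P),Tc)-uv).ravel() for Tc,d,P,uv in obs])
    r=least_squares(f,x0,loss='soft_l1',x_scale=[10,10,.1]); return r.x,f(r.x).reshape(-1,2)
def box(x0,x1,y0,y1,z0,z1):
    c=np.array([[x,y,z] for x in(x0,x1) for y in(y0,y1) for z in(z0,z1)],float)
    e=[(i,j) for i in range(8) for j in range(i) if bin(i^j).count('1')==1]
    return c,e
CL=[box(-4,4,-30,30,-25,25),box(-4,96,-30,30,-25,-17)]
def strip(s):
    c=[]
    for x,yi in((41,43),(150,31.75),(270,31.75)):
        for y in(yi,yi+14):
            for z in (0,11): c.append([x,s*y,z])
    e=[(0,4),(1,5),(2,6),(3,7),(4,8),(5,9),(6,10),(7,11),(0,1),(1,3),(3,2),(2,0)]
    return np.array(c,float),e
BED=[box(0,270,-56,56,-.1,0),strip(1),strip(-1),box(170,194,-46,46,11,27),box(242,262,-46,46,0,28)]
def draw(d,T,parts,x0,y0,x1,y1,f,out,Tc=None,im=None):
    im=d['img'][:,:,::-1] if im is None else im
    im=cv2.resize(im[y0:y1,x0:x1].copy(),None,fx=f,fy=f,interpolation=cv2.INTER_CUBIC)
    for (TT,ps) in zip(T,parts):
        for c,e in ps:
            u=(proj(d,ap(TT,c),Tc)+.5-[x0,y0])*f
            for i,j in e:
                cv2.line(im,tuple(np.int32(u[i])),tuple(np.int32(u[j])),(0,0,255),1)
    cv2.imwrite(f'pics/{out}.png',im)
E
cat > f1.py <<'E'
from h import *
s=load('scene0');d=load('side0')
o=lambda l,x,y:np.array(l)/5+[x,y]-.5
A=np.array
bo=[(None,s,A([[0,-56,0],[0,56,0],[270,56,0],[270,-56,0]]),o([(515,150),(697,206),(480,555),(278,460)],180,165)),
    (None,d,A([[0,-56,0],[0,56,0]]),o([(625,365),(503,510)],195,155))]
b,r=fit(bedT,bo,[450,0,0]);print('bed',b,r.round(1).tolist())
co=[(None,s,A([[96,-30,-25],[96,30,-25],[-4,30,-25],[-4,-30,25],]),o([(27,210),(105,252),(217,148),(127,52)],180,165)),
    (None,d,A([[96,-30,-17],[96,30,-17],[-4,30,-25],[-4,-30,25]]),o([(612,57),(553,100),(683,180),(742,70)],195,155))]
c,r=fit(cleatT,co,[400,-150,0]);print('cleat',c,r.round(1).tolist())
T=[bedT(*b),cleatT(*c)]
draw(s,T,[BED,CL],180,165,330,300,5,'s_fit'); draw(d,T,[BED,CL],195,155,355,270,5,'d_fit')
E
python3 f1.py
```

```text
bed [ 4.43117564e+02 -1.77190524e+01 -1.99382249e-01] [[0.3, -0.4], [0.6, 0.4], [1.1, -2.7], [-0.8, -0.3], [-2.7, -0.6], [-0.0, -1.3]]
cleat [ 4.36552822e+02 -2.80153853e+02 -3.46021511e-01] [[-0.1, 0.3], [0.2, 0.5], [0.4, -0.1], [0.4, -1.0], [-0.3, -1.4], [-0.4, -0.4], [-0.2, 0.3], [1.4, -0.5]]
```

View pics/s_fit.png

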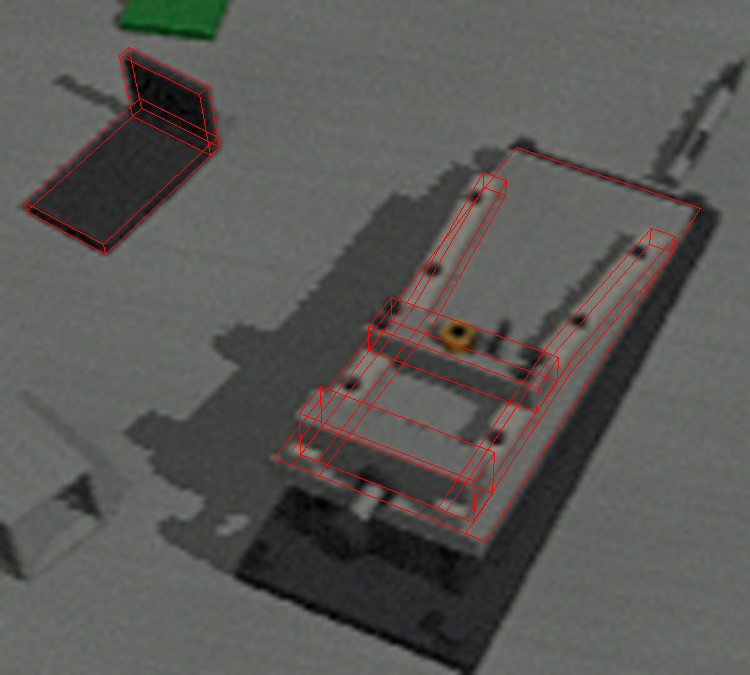

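View pics/d_fit.png

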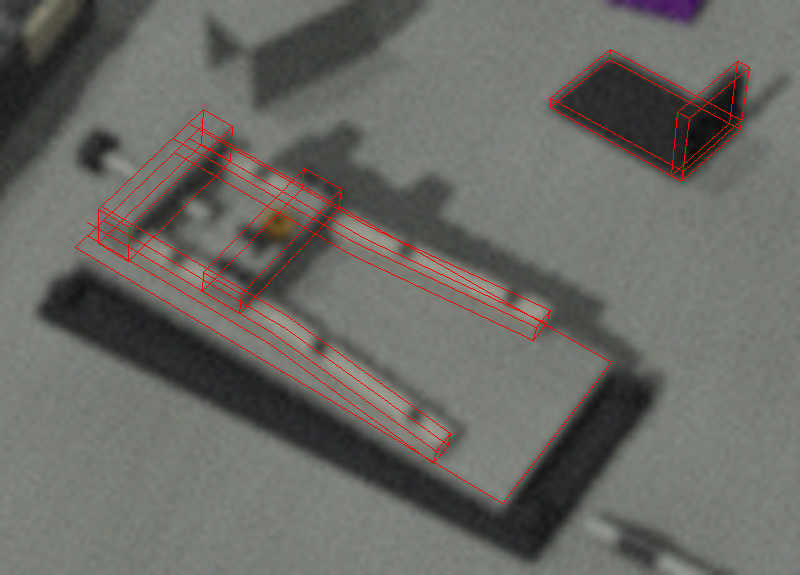

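```bash
cat >> h.py <<'E'
def state(ctrl,p=True):
    s=ctrl.sense(); q=s['ee_rot']; Rm=R.from_quat(np.r_[q[1:],q[0]]).as_matrix()
    T=np.eye(4);T[:3,:3]=Rm;T[:3,3]=s['eef_pos']
    if p: print('t',s['time_s'],'pos',s['eef_pos'].round(1),'yaw(toolx)',round(np.arctan2(Rm[1,0],Rm[0,0]),3),'F',np.round(s['force'],1),'w',round(s['grip_width'],3),'q',np.round(s['joints'],2))
    return T,s
def jog(T,tgt,yaw):
    """offset in tool axes (m) to world tgt, and turn about tool y so that tool x has world heading yaw (mod pi)"""
    off=T[:3,:3].T@(np.array(tgt)-T[:3,3])/1000
    cur=np.arctan2(T[1,0],T[0,0]); dz=(yaw-cur+np.pi/2)%np.pi-np.pi/2
    s=np.sign(T[2,1]) # tool y up(+)/down(-)
    print('offset',off.round(4),'yaw',round(dz*s,4),'rows>=',np.ceil(max(np.linalg.norm(off)/.0417,abs(dz)/np.deg2rad(7.16)))); return off,dz*s
E
python3 - <<'E'
from h import *
from rig import ctrl
T,s=state(ctrl); print(T.round(3))
c=[436.55,-280.15,-.346]; 
jog(T,[c[0]+30,c[1]-10,250],c[2])
E
```

```text
t 1.05 pos [ 120.1 -511.1  248.3] yaw(toolx) -1.34 F [ 0.6 -1.4  0.6] w 1.0 q [-1.56  0.31  1.5  -0.    1.33 -0.22]
[[ 2.29000e-01 -0.00000e+00  9.73000e-01  1.20077e+02]
 [-9.73000e-01 -0.00000e+00  2.29000e-01 -5.11092e+02]
 [ 0.00000e+00 -1.00000e+00 -0.00000e+00  2.48313e+02]
 [ 0.00000e+00  0.00000e+00  0.00000e+00  1.00000e+00]]
offset [-0.1358 -0.0017  0.3878] yaw -0.994 rows>= 10.0
```

jog_arm(targets=[{"offset":[-0.01,0,0.03],"yaw":-0.08},{"offset":[-0.022,0,0.065],"yaw":-0.18},{"offset":[-0.036,0,0.103],"yaw":-0.28},{"offset":[-0.05,0,0.14],"yaw":-0.38},{"offset":[-0.064,0,0.18],"yaw":-0.48},{"offset":[-0.078,0,0.22],"yaw":-0.58},{"offset":[-0.092,0,0.26],"yaw":-0.68},{"offset":[-0.106,0,0.3],"yaw":-0.78},{"offset":[-0.118,0,0.335],"yaw":-0.87},{"offset":[-0.128,0,0.365],"yaw":-0.94},{"offset":[-0.134,0,0.382],"yaw":-0.98},{"offset":[-0.136,0,0.388],"yaw":-0.994}], fingers=0.04, grip_force=60)

```text
time_s: 2.05
eef_pos: [468.6, -288.1, 248.1]
ee_rot: [0.697, -0.697, 0.12, -0.12]
force: [-0.3, -0.1, -0.3]
grip_width: 0.469
```

Run:
```python
from h import *
from rig import ctrl
T,s=state(ctrl)
d=ctrl.capture('wrist'); d['T']=T@d['mount']; np.savez('pics/wrist1.npz',**d)
cv2.imwrite('pics/wrist1.png',d['img'][:,:,::-1])
b=[443.1,-17.7,-.2];c=[436.55,-280.15,-.346]
draw(d,[bedT(*b),cleatT(*c)],[BED,CL],0,0,560,420,1,'wrist1_fit')
```

```text
t 2.05 pos [ 468.6 -288.1  248.1] yaw(toolx) -0.341 F [-0.3 -0.1 -0.3] w 0.469 q [-0.76  0.37  1.42  0.    1.35 -0.42]
```

View pics/wrist1_fit.png

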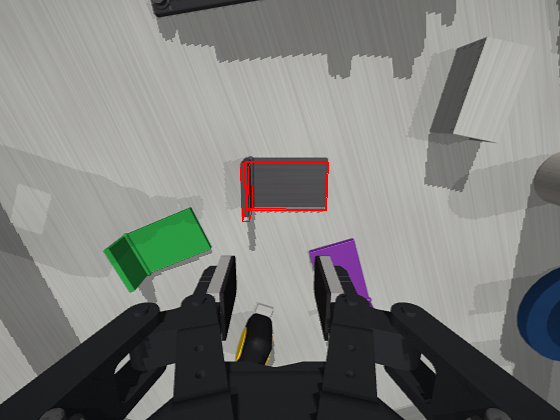

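The wrist view shows the cleat at (243–328, 157–215), and the model is within about 4 px. Green is at (160,245), purple at (340,268) and the square tube at (475,90). The jig edge is at the top. I'll refine from this view.

Run:
```python
from h import *
im=cv2.imread('pics/wrist1.png')[140:240,230:345]
cv2.imwrite('pics/w1c.png',cv2.resize(im,None,fx=6,fy=6,interpolation=cv2.INTER_CUBIC))
```

```text
(no output)
```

View pics/w1c.png

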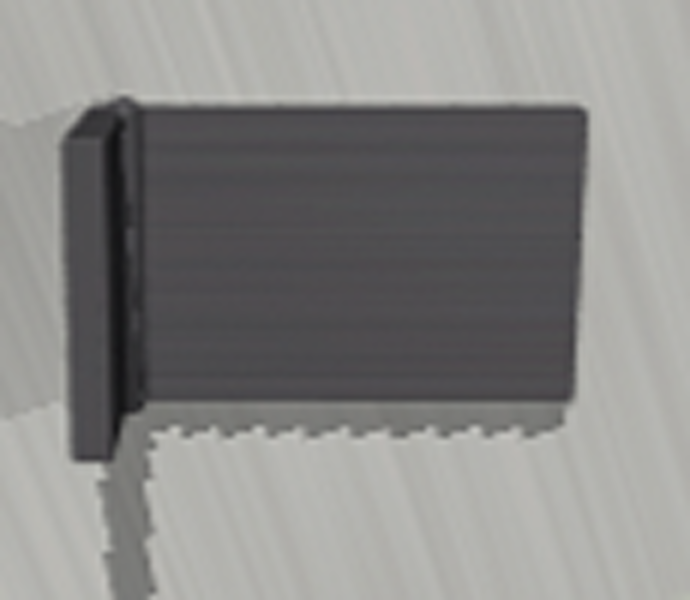

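Run:
```python
from h import *
w=load('wrist1'); A=np.array
P=A([[96,30,-17],[96,-30,-17],[-4,30,25],[-4,-30,25],[4,-30,25],[4,30,25]])
uv=A([(585,107),(573,402),(63,140),(72,460),(112,460),(107,138)])/6+[230,140]-.5
c,r=fit(cleatT,[(None,w,P,uv)],[436,-280,-.346]);print(c,r.round(1).tolist())
draw(w,[cleatT(*c)],[CL],230,140,345,240,6,'w1f')
from rig import ctrl
T,s=state(ctrl)
tgt=[c[0],c[1],120];jog(T,tgt,c[2]);jog(T,[c[0],c[1],32],c[2])
```

```text
[ 4.37545057e+02 -2.75140068e+02 -3.44957761e-01] [[0.9, 0.3], [0.3, -0.1], [-0.5, -0.6], [-0.4, 0.4], [0.2, 0.4], [-0.3, -0.2]]
t 2.1 pos [ 468.1 -288.6  248.1] yaw(toolx) -0.342 F [-0.3  0.9 -0.1] w 0.468 q [-0.77  0.37  1.42  0.    1.35 -0.42]
offset [-0.0333  0.1281  0.0023] yaw 0.0027 rows>= 4.0
offset [-0.0333  0.2161  0.0023] yaw 0.0027 rows>= 6.0
```

View pics/w1f.png

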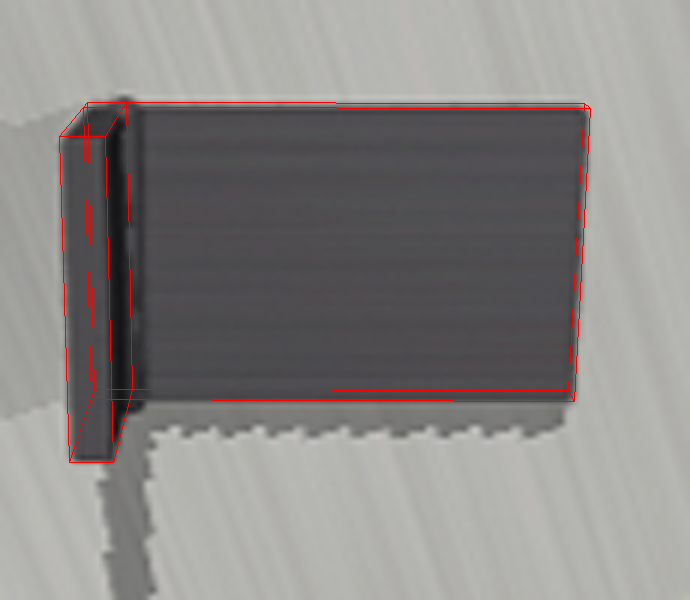

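jog_arm(targets=[{"offset":[-0.015,0.025,0.001],"yaw":0.003},{"offset":[-0.028,0.06,0.002],"yaw":0.003},{"offset":[-0.0333,0.098,0.0023],"yaw":0.003},{"offset":[-0.0333,0.132,0.0023],"yaw":0.003},{"offset":[-0.0333,0.162,0.0023],"yaw":0.003},{"offset":[-0.0333,0.187,0.0023],"yaw":0.003},{"offset":[-0.0333,0.204,0.0023],"yaw":0.003},{"offset":[-0.0333,0.212,0.0023],"yaw":0.003},{"offset":[-0.0333,0.216,0.0023],"yaw":0.003},{"offset":[-0.0333,0.216,0.0023],"yaw":0.003}])

```text
time_s: 2.93
eef_pos: [437.2, -275.7, 32.1]
ee_rot: [0.697, -0.696, 0.122, -0.122]
force: [0.9, -0.5, -0.1]
grip_width: 0.469
```

Run:
```python
from h import *
from rig import ctrl
T,s=state(ctrl)
d=ctrl.capture('wrist'); d['T']=T@d['mount']; np.savez('pics/wrist2.npz',**d)
cv2.imwrite('pics/wrist2.png',d['img'][:,:,::-1])
c=[437.5,-275.1,-.345]
jog(T,[c[0],c[1],32],c[2])
```

```text
t 2.9333 pos [ 437.2 -275.7   32.1] yaw(toolx) -0.347 F [ 0.9 -0.5 -0.1] w 0.469 q [-0.79  0.58  1.74  0.    0.82 -0.44]
offset [0.0001 0.0001 0.0007] yaw -0.0015 rows>= 1.0
```

View pics/wrist2.png

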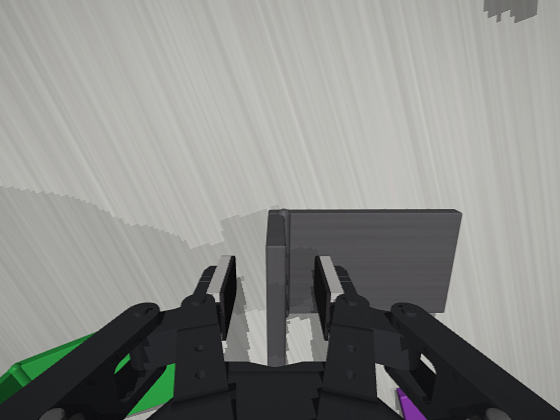

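The leg (px 267–286) sits midway between the pads (235 and 316). I'll close and lift.

jog_arm(targets=[{"offset":[0,0,0],"yaw":0},{"offset":[0,0,0],"yaw":0},{"offset":[0,0,0],"yaw":0},{"offset":[0,0,0],"yaw":0},{"offset":[0,0,0],"yaw":0},{"offset":[0,0,0],"yaw":0}], fingers=0.0, grip_force=80)

```text
time_s: 3.48
eef_pos: [437.9, -276.2, 33.9]
ee_rot: [-0.696, 0.697, -0.121, 0.122]
force: [-1.1, 0.1, 6.8]
grip_width: 0.077
```

jog_arm(targets=[{"offset":[0,-0.005,0],"yaw":0},{"offset":[0,-0.02,0],"yaw":0},{"offset":[0,-0.045,0],"yaw":0},{"offset":[0,-0.075,0],"yaw":0},{"offset":[0,-0.105,0],"yaw":0},{"offset":[0,-0.135,0],"yaw":0},{"offset":[0,-0.155,0],"yaw":0},{"offset":[0,-0.165,0],"yaw":0},{"offset":[0,-0.168,0],"yaw":0},{"offset":[0,-0.168,0],"yaw":0}])

```text
time_s: 4.32
eef_pos: [437.3, -275.6, 201.4]
ee_rot: [-0.696, 0.697, -0.121, 0.122]
force: [0.4, -0.3, -5.7]
grip_width: 0.077
```

Run:
```python
from h import *
from rig import ctrl
T,s=state(ctrl)
for c in ['wrist','scene','side']:
    d=ctrl.capture(c)
    if c=='wrist': d['T']=T@d['mount']
    np.savez(f'pics/{c}3.npz',**d)
    cv2.imwrite(f'pics/{c}3.png',d['img'][:,:,::-1])
```

```text
t 4.3167 pos [ 437.3 -275.6  201.4] yaw(toolx) -0.346 F [ 0.4 -0.3 -5.7] w 0.077 q [-0.79  0.34  1.59 -0.    1.21 -0.44]
```

View pics/wrist3.png

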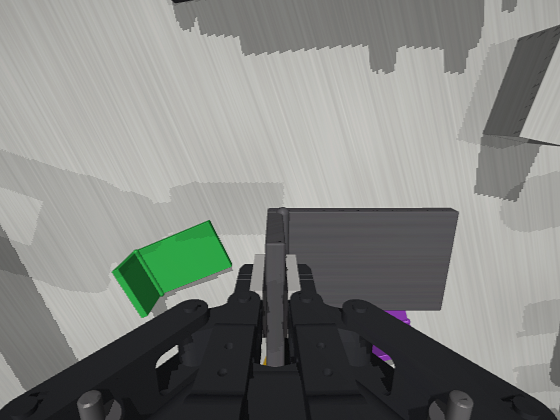

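View pics/scene3.png

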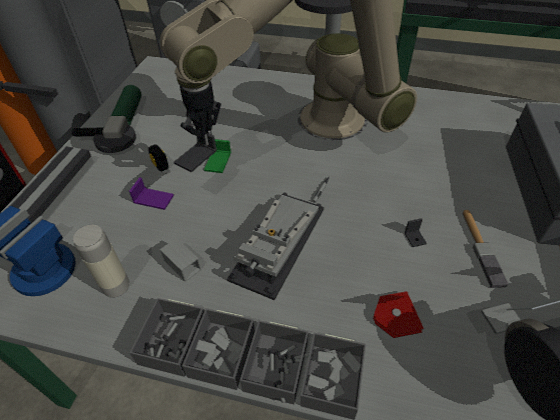

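Run:
```python
from h import *
from rig import ctrl
T,s=state(ctrl)
jog(T,[470,-150,201],-.2)
im=cv2.imread('pics/wrist3.png')[190:330,255:475]
cv2.imwrite('pics/w3c.png',cv2.resize(im,None,fx=3.5,fy=3.5,interpolation=cv2.INTER_CUBIC))
```

```text
t 4.4667 pos [ 437.1 -275.5  200.2] yaw(toolx) -0.346 F [ 0.  -0.5 -6. ] w 0.079 q [-0.79  0.34  1.59 -0.    1.21 -0.44]
offset [-0.0116 -0.0007  0.1292] yaw -0.146 rows>= 4.0
```

View pics/w3c.png

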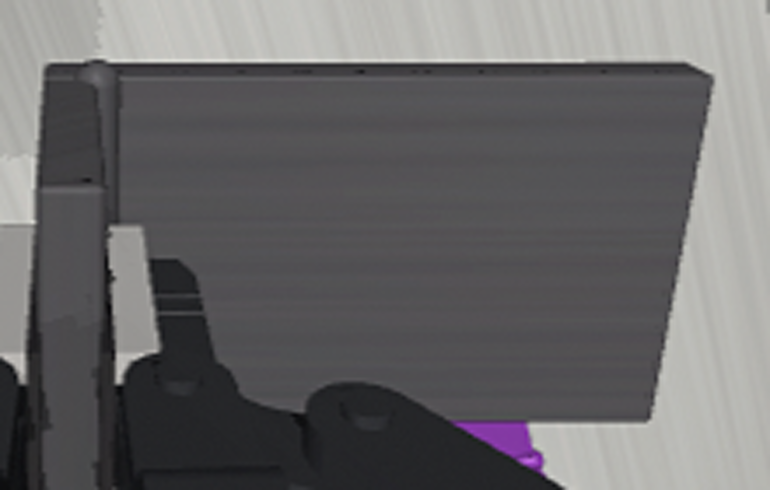

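```bash
cat > f3.py <<'E'
from h import *
w=load('wrist3'); A=np.array
P=A([[96,30,-17],[96,30,-25],[96,-30,-17],[-4,30,-25],[-4,30,25],[4,30,25]])
uv=A([(713,75),(685,62),(650,420),(46,63),(40,187),(103,187)])/3.5+[255,190]-.5
# cleat in a tool-heading frame (x=tool x, y=tool z, z=-tool y)
M=np.eye(4);M[:3,:3]=np.array([[1,0,0],[0,0,-1],[0,1,0]]).T  # columns: X->x, Y->z, Z->-y
M[:3,:3]=np.column_stack([[1,0,0],[0,0,1],[0,-1,0]])
def ct(x,y,z,yaw,pit):
    T=np.eye(4);T[:3,:3]=R.from_euler('ZY',[yaw,pit]).as_matrix();T[:3,3]=[x,y,z];return M@T
def f(p): return (proj(w,ap(ct(*p),P),w['mount'])-uv).ravel()
r=least_squares(f,[0,0,-8,0,0],x_scale=[1,1,1,.01,.01]);print(r.x.round(3),f(r.x).reshape(-1,2).round(1).tolist())
r2=least_squares(lambda p:f([0,*p,0,0]),[0,-8]);print(r2.x,r2.cost,r2.fun.reshape(-1,2).round(1).tolist())
E
python3 f3.py
```

```text
[-4.2000e-02 -8.0600e-01 -1.2107e+01  4.0000e-03 -4.0000e-03] [[-0.1, 0.2], [-0.3, -0.3], [0.2, 0.2], [0.4, 0.0], [-1.2, -0.0], [1.1, -0.1]]
[ -0.57365579 -11.7106635 ] 2.054545222299791 [[0.1, 0.5], [-0.3, -0.1], [-0.1, 0.4], [0.4, -0.2], [-0.5, -0.2], [1.8, -0.2]]
```

jog_arm(targets=[{"offset":[-0.002,0,0.01],"yaw":-0.015},{"offset":[-0.004,0,0.035],"yaw":-0.04},{"offset":[-0.007,0,0.065],"yaw":-0.08},{"offset":[-0.009,0,0.095],"yaw":-0.11},{"offset":[-0.011,0,0.118],"yaw":-0.135},{"offset":[-0.0116,0,0.127],"yaw":-0.146},{"offset":[-0.0116,0,0.129],"yaw":-0.146},{"offset":[-0.0116,0,0.129],"yaw":-0.146},{"offset":[-0.0116,0,0.129],"yaw":-0.146}])

```text
time_s: 5.22
eef_pos: [469.7, -150.8, 200.0]
ee_rot: [0.704, -0.703, 0.071, -0.071]
force: [-0.2, 0.2, -6.7]
grip_width: 0.076
```

Run:
```python
from h import *
from rig import ctrl
T,s=state(ctrl)
d=ctrl.capture('wrist'); d['T']=T@d['mount']; np.savez('pics/wrist4.npz',**d)
cv2.imwrite('pics/wrist4.png',d['img'][:,:,::-1])
b=[443.1,-17.7,-.2]
draw(d,[bedT(*b)],[BED],0,0,560,420,1,'wrist4_fit')
```

```text
t 5.2167 pos [ 469.7 -150.8  200. ] yaw(toolx) -0.201 F [-0.2  0.2 -6.7] w 0.076 q [-0.55  0.29  1.66 -0.    1.19 -0.35]
```

View pics/wrist4_fit.png

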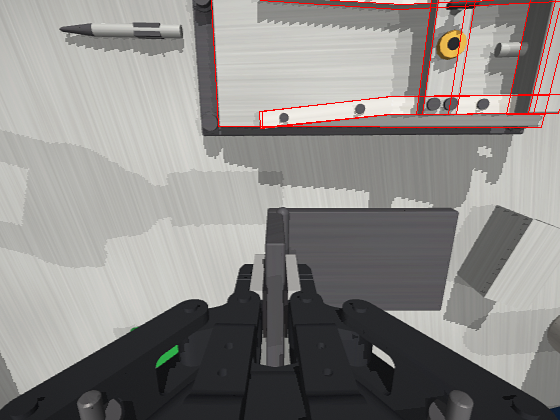

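The wrist view shows the bed's −y edge at v≈128, its low end at u≈210, the bushing at (453,43) and the stop screw end at about u 497. I'll raise the camera to see the whole jig.

jog_arm(targets=[{"offset":[0.003,-0.01,0.01],"yaw":0},{"offset":[0.008,-0.03,0.025],"yaw":0},{"offset":[0.014,-0.05,0.045],"yaw":0},{"offset":[0.018,-0.065,0.06],"yaw":0},{"offset":[0.02,-0.07,0.07],"yaw":0},{"offset":[0.02,-0.07,0.07],"yaw":0},{"offset":[0.02,-0.07,0.07],"yaw":0}])

```text
time_s: 5.85
eef_pos: [503.0, -86.9, 269.1]
ee_rot: [0.704, -0.703, 0.072, -0.07]
force: [-0.3, 0.9, -6.3]
grip_width: 0.079
```

Run:
```python
from h import *
from rig import ctrl
T,s=state(ctrl)
d=ctrl.capture('wrist'); d['T']=T@d['mount']; np.savez('pics/wrist5.npz',**d)
cv2.imwrite('pics/wrist5.png',d['img'][:,:,::-1])
im=d['img'][:,:,::-1][0:220,160:560]
cv2.imwrite('pics/w5c.png',cv2.resize(im,None,fx=2,fy=2,interpolation=cv2.INTER_CUBIC))
```

```text
t 5.85 pos [503.  -86.9 269.1] yaw(toolx) -0.201 F [-0.3  0.9 -6.3] w 0.079 q [-0.4   0.27  1.5  -0.    1.37 -0.2 ]
```

View pics/w5c.png

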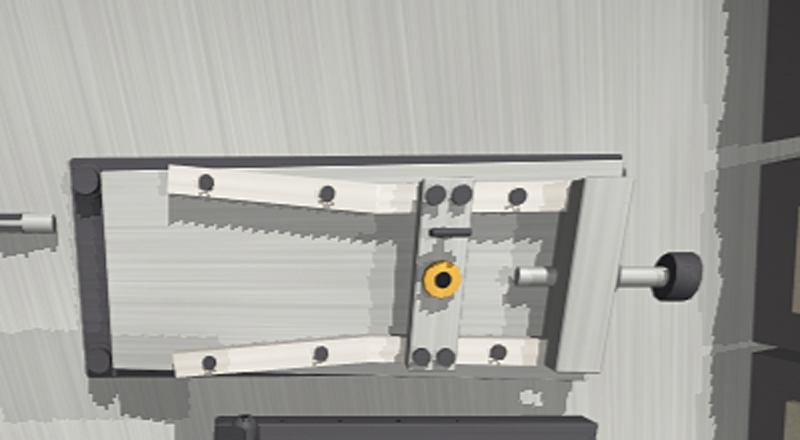

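```bash
cat > f5.py <<'E'
from h import *
w=load('wrist5'); A=np.array
P=A([[0,56,0],[0,-56,0],[41,57,11],[41,43,11],[41,-43,11],[41,-57,11],[182,0,34]])
uv=A([(103,170),(111,372),(168,165),(169,196),(173,351),(176,377),(442,280)])/2+[160,0]-.5
b,r=fit(bedT,[(None,w,P,uv)],[443,-18,-.2]);print(b,r.round(1).tolist())
def g(p,n):
    T=bedT(p[0],p[1],p[2]); 
    if n>3:T[2,3]=p[3]
    if n>4:T[:3,:3]=R.from_euler('ZY',[p[2],p[4]]).as_matrix()
    return (proj(w,ap(T,P))-uv).ravel()
r=least_squares(lambda p:g(p,5),[443,-18,-.2,30,-.14],x_scale=[1,1,.01,1,.01]);print(r.x.round(3),r.fun.reshape(-1,2).round(1).tolist())
draw(w,[bedT(*b)],[BED],160,0,560,220,2,'w5f')
# screw tip along bed x from pixel
T=bedT(*b)
for x in np.arange(200,240,4): print(x,((proj(w,ap(T,[x,0,6]))+.5-[160,0])*2).round(1).tolist()[0])
E
python3 f5.py
```

```text
[ 4.43017529e+02 -1.81894946e+01 -1.98759091e-01] [[-1.5, 0.3], [0.7, -1.0], [-0.1, -0.1], [-0.1, -1.3], [0.4, 1.3], [-0.8, 0.2], [1.0, 0.4]]
[ 4.42737e+02 -1.82480e+01 -2.00000e-01  2.81450e+01 -1.19000e-01] [[-1.3, 0.5], [0.7, -1.2], [0.3, 0.4], [0.2, -1.0], [0.6, 1.0], [-0.5, -0.1], [0.0, 0.4]]
200 [469.5, 277.4]
204 [477.5, 277.5]
208 [485.5, 277.5]
212 [493.5, 277.5]
216 [501.5, 277.6]
220 [509.6, 277.6]
224 [517.7, 277.7]
228 [525.8, 277.7]
232 [534.0, 277.7]
236 [542.2, 277.8]
```

View pics/w5f.png

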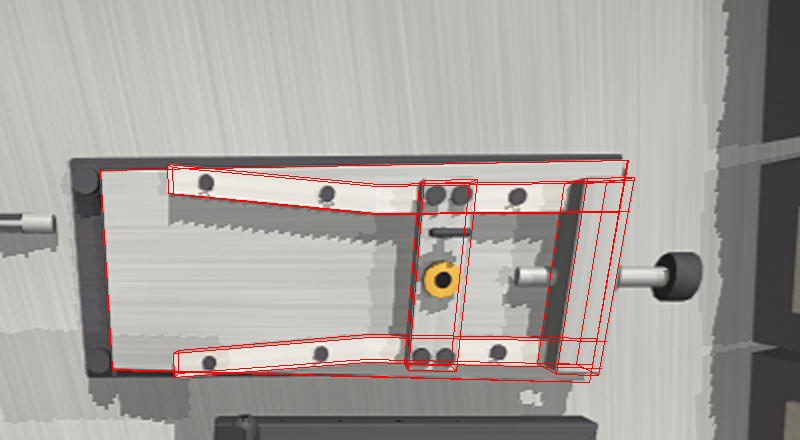

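```bash
cat > pl.py <<'E'
from h import *
B=bedT(443.02,-18.2,-.199)
def place_tcp(xend,h):
    fe=ap(B,[xend,0,0])[0]; yaw=-.199
    hx=np.array([np.cos(yaw),np.sin(yaw),0]);hy=np.array([-hx[1],hx[0],0])
    leg=fe-96*hx+[0,0,25+h]
    return leg+.7*hy+[0,0,10.5]
E
python3 - <<'E'
from pl import *
from rig import ctrl
T,s=state(ctrl)
for h in (60,10,0):
    p=place_tcp(108,h);print(p);jog(T,p,-.199)
E
```

```text
t 5.9 pos [502.8 -87.1 268.8] yaw(toolx) -0.202 F [-0.5 -0.4 -6.6] w 0.086 q [-0.4   0.27  1.5  -0.    1.37 -0.2 ]
[453.89125362 -19.67830374 140.5306949 ]
offset [-0.061   0.1285  0.0563] yaw -0.003 rows>= 4.0
[453.89125362 -19.67830374  90.5306949 ]
offset [-0.0609  0.1785  0.0562] yaw -0.003 rows>= 5.0
[453.89125362 -19.67830374  80.5306949 ]
offset [-0.0608  0.1885  0.0562] yaw -0.003 rows>= 5.0
```

jog_arm(targets=[{"offset":[-0.012,0.005,0.011],"yaw":-0.003},{"offset":[-0.03,0.02,0.03],"yaw":-0.003},{"offset":[-0.048,0.045,0.046],"yaw":-0.003},{"offset":[-0.058,0.075,0.054],"yaw":-0.003},{"offset":[-0.061,0.105,0.0562],"yaw":-0.003},{"offset":[-0.061,0.13,0.0562],"yaw":-0.003},{"offset":[-0.061,0.15,0.0562],"yaw":-0.003},{"offset":[-0.061,0.165,0.0562],"yaw":-0.003},{"offset":[-0.061,0.172,0.0562],"yaw":-0.003},{"offset":[-0.061,0.174,0.0562],"yaw":-0.003},{"offset":[-0.061,0.174,0.0562],"yaw":-0.003}])

```text
time_s: 6.82
eef_pos: [453.7, -20.2, 94.9]
ee_rot: [0.704, -0.703, 0.072, -0.069]
force: [0.2, -0.7, -5.8]
grip_width: 0.078
```

Run:
```python
from pl import *
from rig import ctrl
T,s=state(ctrl)
d=ctrl.capture('wrist'); d['T']=T@d['mount']; np.savez('pics/wrist6.npz',**d)
draw(d,[B],[BED],0,0,560,420,1.4,'w6f')
jog(T,place_tcp(108,0),-.199)
```

```text
t 6.8167 pos [453.7 -20.2  94.9] yaw(toolx) -0.2 F [ 0.2 -0.7 -5.8] w 0.078 q [-0.3   0.36  1.89 -0.    0.9  -0.1 ]
offset [0.0002 0.0143 0.0005] yaw -0.0008 rows>= 1.0
```

View pics/w6f.png

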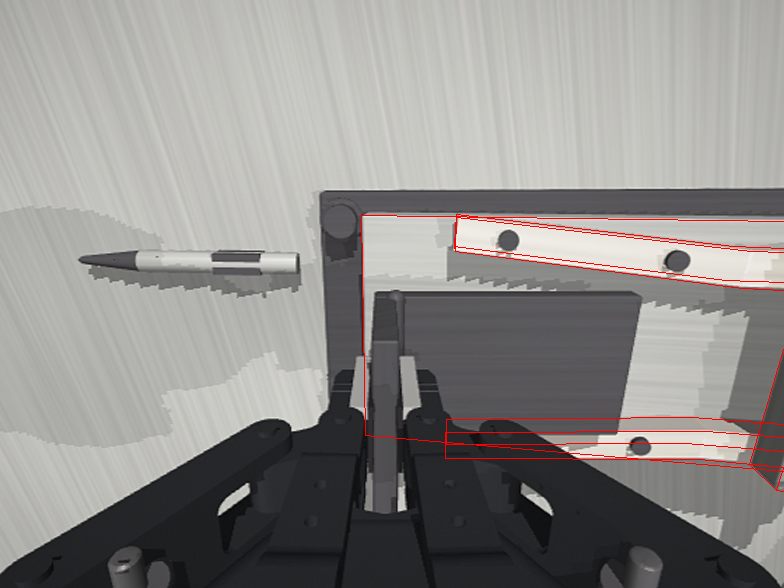

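The overlay lies on the guides and bed to within 1–2 px, and the foot is between the strips. I'll lower until the foot end touches.

jog_arm(targets=[{"offset":[0,0.002,0.0005],"yaw":0},{"offset":[0,0.005,0.0005],"yaw":0},{"offset":[0,0.008,0.0005],"yaw":0},{"offset":[0,0.01,0.0005],"yaw":0},{"offset":[0,0.011,0.0005],"yaw":0},{"offset":[0,0.011,0.0005],"yaw":0}])

```text
time_s: 7.37
eef_pos: [454.0, -19.6, 84.2]
ee_rot: [0.704, -0.703, 0.071, -0.069]
force: [0.1, 1.0, -6.6]
grip_width: 0.081
```

jog_arm(targets=[{"offset":[0,0.0008,0],"yaw":0},{"offset":[0,0.0016,0],"yaw":0},{"offset":[0,0.0016,0],"yaw":0}])

```text
time_s: 7.62
eef_pos: [453.9, -19.6, 82.5]
ee_rot: [0.704, -0.703, 0.071, -0.069]
force: [0.6, -1.1, -6.8]
grip_width: 0.076
```

jog_arm(targets=[{"offset":[0,0.0008,0],"yaw":0},{"offset":[0,0.0016,0],"yaw":0},{"offset":[0,0.0016,0],"yaw":0}])

```text
time_s: 7.87
eef_pos: [453.8, -19.5, 80.8]
ee_rot: [0.704, -0.703, 0.072, -0.069]
force: [0.2, -0.2, -5.1]
grip_width: 0.081
```

jog_arm(targets=[{"offset":[0,0.0008,0],"yaw":0},{"offset":[0,0.0016,0],"yaw":0},{"offset":[0,0.0016,0],"yaw":0}])

```text
time_s: 8.12
eef_pos: [453.9, -19.6, 79.2]
ee_rot: [0.704, -0.703, 0.072, -0.069]
force: [-0.2, -0.1, -4.1]
grip_width: 0.084
```

jog_arm(targets=[{"offset":[0,0.0008,0],"yaw":0},{"offset":[0,0.0016,0],"yaw":0},{"offset":[0,0.0016,0],"yaw":0}])

```text
time_s: 8.37
eef_pos: [454.2, -19.6, 78.2]
ee_rot: [0.704, -0.704, 0.071, -0.07]
force: [-5.6, 1.2, 5.2]
grip_width: 0.083
```

Run:
```python
from pl import *
from rig import ctrl
T,s=state(ctrl)
d=ctrl.capture('wrist'); d['T']=T@d['mount']; np.savez('pics/wrist7.npz',**d)
draw(d,[B],[BED],0,0,560,420,1.4,'w7f')
```

```text
t 8.3667 pos [454.2 -19.6  78.2] yaw(toolx) -0.199 F [-5.6  1.2  5.2] w 0.083 q [-0.3   0.39  1.9  -0.    0.85 -0.1 ]
```

View pics/w7f.png

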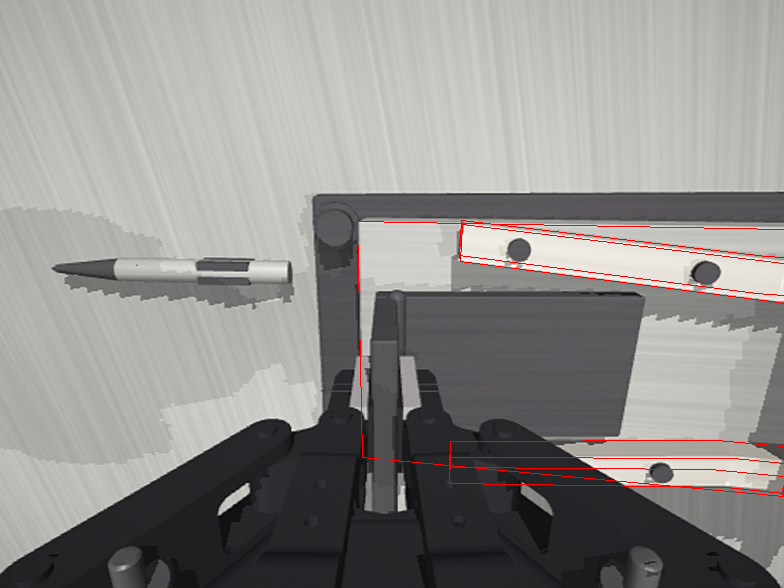

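Contact is felt: vertical force went from −6.5 to +5 N, and the foot is centred between the guides. I'll release so the leg end settles onto the bed.

jog_arm(targets=[{"offset":[0,-0.001,0],"yaw":0},{"offset":[0,-0.001,0],"yaw":0},{"offset":[0,-0.001,0],"yaw":0},{"offset":[0,-0.001,0],"yaw":0},{"offset":[0,-0.001,0],"yaw":0},{"offset":[0,-0.001,0],"yaw":0},{"offset":[0,-0.001,0],"yaw":0},{"offset":[0,-0.001,0],"yaw":0}], fingers=0.045)

```text
time_s: 9.08
eef_pos: [454.2, -19.6, 79.2]
ee_rot: [0.704, -0.704, 0.071, -0.07]
force: [-0.2, -0.8, -0.1]
grip_width: 0.527
```

Run:
```python
from pl import *
from rig import ctrl
T,s=state(ctrl)
d=ctrl.capture('wrist'); d['T']=T@d['mount']; np.savez('pics/wrist8.npz',**d)
C=B.copy();C[:3,3]=ap(B,[12,0,25])[0]
draw(d,[B,C],[BED[:1],CL],0,0,560,420,1.4,'w8f')
```

```text
t 9.0833 pos [454.2 -19.6  79.2] yaw(toolx) -0.199 F [-0.2 -0.8 -0.1] w 0.527 q [-0.3   0.39  1.9  -0.    0.86 -0.1 ]
```

View pics/w8f.png

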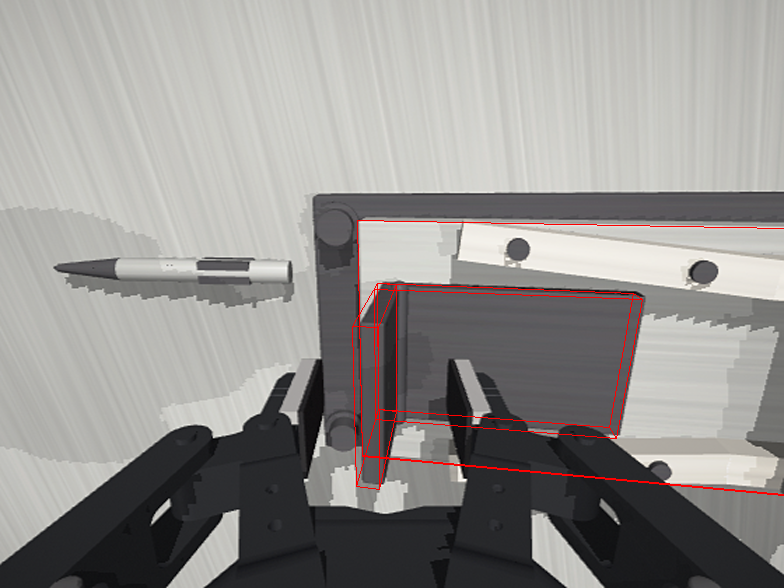

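jog_arm(targets=[{"offset":[-0.001,0,0],"yaw":0},{"offset":[-0.0015,0.003,0],"yaw":0},{"offset":[-0.0015,0.006,0],"yaw":0},{"offset":[-0.0015,0.009,0],"yaw":0},{"offset":[-0.0015,0.011,0],"yaw":0},{"offset":[-0.0015,0.012,0],"yaw":0},{"offset":[-0.0015,0.012,0],"yaw":0}], fingers=0.024)

```text
time_s: 9.72
eef_pos: [452.7, -19.3, 66.9]
ee_rot: [0.704, -0.704, 0.071, -0.07]
force: [0.5, -0.1, 0.1]
grip_width: 0.283
```

Run:
```python
from pl import *
from rig import ctrl
T,s=state(ctrl)
d=ctrl.capture('wrist'); d['T']=T@d['mount']; np.savez('pics/wrist9.npz',**d)
C=B.copy();C[:3,3]=ap(B,[13,0,25])[0]
draw(d,[B,C],[BED[:1],CL],0,0,560,420,1.4,'w9f')
print('tcp in bed',ap(np.linalg.inv(B),T[:3,3]))
```

```text
t 9.7167 pos [452.7 -19.3  66.9] yaw(toolx) -0.199 F [ 0.5 -0.1  0.1] w 0.283 q [-0.3   0.41  1.91 -0.    0.82 -0.1 ]
tcp in bed [[14.71027781  0.80662523 35.20193272]]
```

View pics/w9f.png

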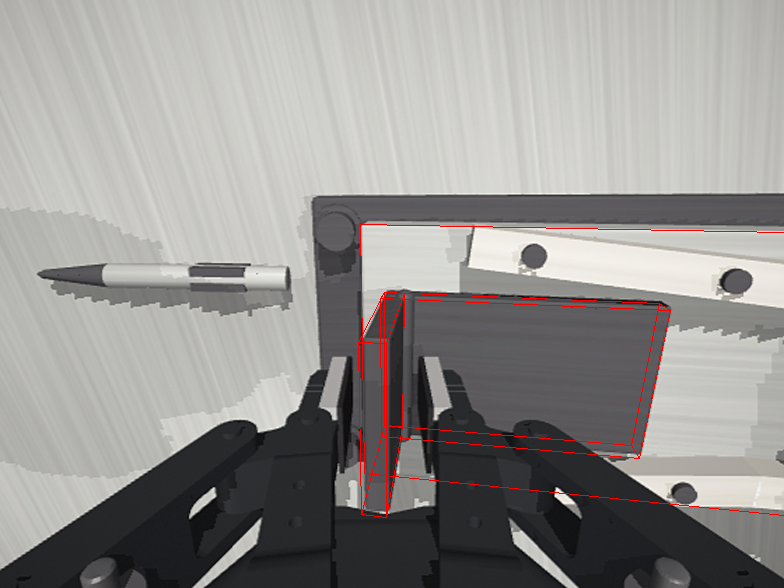

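The cleat lies flat at bed x≈13 mm, on the centreline and in line, with the outer pad (px 345) just behind the leg (px 362). Next I'll push uphill with the outer pad along the 8° slope.

jog_arm(targets=[{"offset":[0.001,-0.0001,-0.0004],"yaw":0},{"offset":[0.003,-0.0004,-0.0008],"yaw":0},{"offset":[0.005,-0.0007,-0.0008],"yaw":0},{"offset":[0.007,-0.001,-0.0008],"yaw":0},{"offset":[0.009,-0.0013,-0.0008],"yaw":0},{"offset":[0.012,-0.0017,-0.0008],"yaw":0},{"offset":[0.015,-0.0021,-0.0008],"yaw":0},{"offset":[0.018,-0.0025,-0.0008],"yaw":0},{"offset":[0.021,-0.003,-0.0008],"yaw":0},{"offset":[0.024,-0.0034,-0.0008],"yaw":0},{"offset":[0.027,-0.0038,-0.0008],"yaw":0},{"offset":[0.03,-0.0042,-0.0008],"yaw":0}])

```text
time_s: 10.77
eef_pos: [482.3, -26.1, 71.3]
ee_rot: [0.704, -0.704, 0.071, -0.07]
force: [-4.0, 1.8, 2.3]
grip_width: 0.287
```

```bash
cat > look.py <<'E'
import sys
from pl import *
from rig import ctrl
n,x=sys.argv[1],float(sys.argv[2])
T,s=state(ctrl)
d=ctrl.capture('wrist'); d['T']=T@d['mount']; np.savez(f'pics/{n}.npz',**d)
C=B.copy();C[:3,3]=ap(B,[x,0,25])[0]
draw(d,[B,C],[BED[1:4],CL],0,0,560,420,1.4,n)
p=ap(np.linalg.inv(B),T[:3,3])[0]; print('tcp in bed',p.round(2),'horiz',round(p[0]*.9903-p[2]*.1392,2))
h=T[:3,0]; print('F along',np.dot(s['force'],h).round(2))
E
python3 look.py w10 35
```

```text
t 10.7667 pos [482.3 -26.1  71.3] yaw(toolx) -0.199 F [-4.   1.8  2.3] w 0.287 q [-0.3   0.45  1.82 -0.    0.87 -0.1 ]
tcp in bed [45.38 -0.   35.3 ] horiz 40.02
F along -4.28
```

View pics/w10.png

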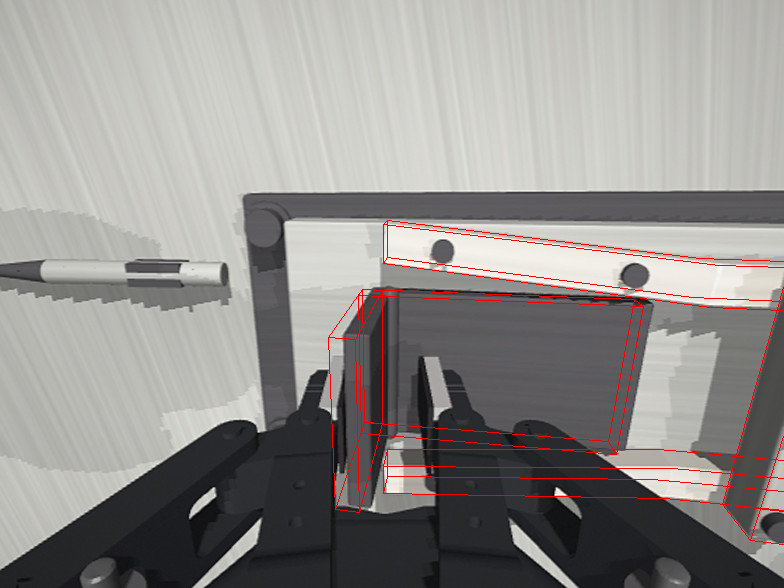

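Pushing works: the cleat is flat at x≈39 mm with about 4 N along the slope. Continuing.

jog_arm(targets=[{"offset":[0.001,-0.0001,0],"yaw":0},{"offset":[0.003,-0.0004,0],"yaw":0},{"offset":[0.0055,-0.0008,0],"yaw":0},{"offset":[0.0085,-0.0012,0],"yaw":0},{"offset":[0.0115,-0.0016,0],"yaw":0},{"offset":[0.0145,-0.002,0],"yaw":0},{"offset":[0.0175,-0.0025,0],"yaw":0},{"offset":[0.0205,-0.0029,0],"yaw":0},{"offset":[0.0235,-0.0033,0],"yaw":0},{"offset":[0.0265,-0.0037,0],"yaw":0},{"offset":[0.0285,-0.004,0],"yaw":0},{"offset":[0.03,-0.0042,0],"yaw":0}])

```text
time_s: 11.82
eef_pos: [512.5, -32.3, 75.6]
ee_rot: [0.704, -0.704, 0.071, -0.07]
force: [-3.5, -0.1, 1.7]
grip_width: 0.286
```

```bash
python3 look.py w11 69
```

```text
t 11.8167 pos [512.5 -32.3  75.6] yaw(toolx) -0.2 F [-3.5 -0.1  1.7] w 0.286 q [-0.29  0.5   1.73 -0.    0.92 -0.09]
tcp in bed [76.6 -0.1 35.3] horiz 70.94
F along -3.44
```

View pics/w11.png

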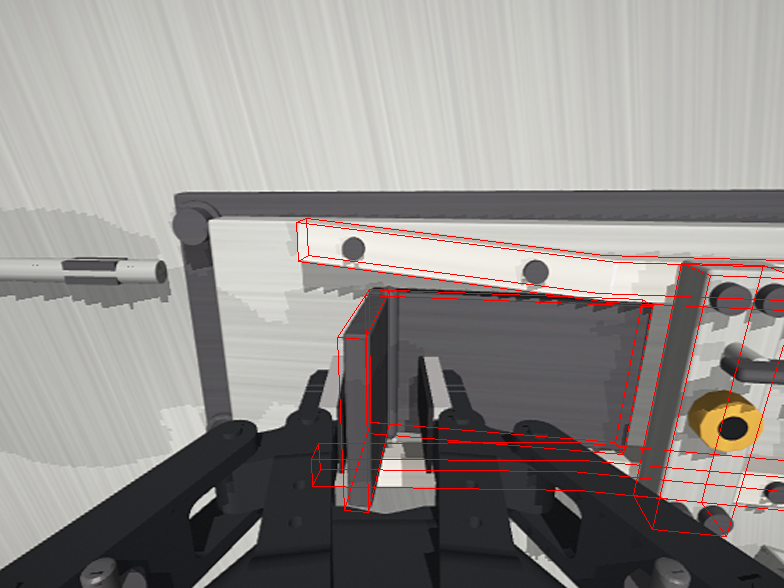

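jog_arm(targets=[{"offset":[0.001,-0.0001,0.0001],"yaw":0},{"offset":[0.003,-0.0004,0.0001],"yaw":0},{"offset":[0.0055,-0.0008,0.0001],"yaw":0},{"offset":[0.008,-0.0011,0.0001],"yaw":0},{"offset":[0.0105,-0.0015,0.0001],"yaw":0},{"offset":[0.013,-0.0018,0.0001],"yaw":0},{"offset":[0.0155,-0.0022,0.0001],"yaw":0},{"offset":[0.018,-0.0025,0.0001],"yaw":0},{"offset":[0.0205,-0.0029,0.0001],"yaw":0},{"offset":[0.023,-0.0032,0.0001],"yaw":0},{"offset":[0.025,-0.0035,0.0001],"yaw":0},{"offset":[0.026,-0.0037,0.0001],"yaw":0}])

```text
time_s: 12.87
eef_pos: [538.5, -37.5, 79.4]
ee_rot: [-0.704, 0.704, -0.071, 0.07]
force: [-2.2, 0.7, -0.3]
grip_width: 0.279
```

```bash
python3 look.py w12 96
```

```text
t 12.8667 pos [538.5 -37.5  79.4] yaw(toolx) -0.2 F [-2.2  0.7 -0.3] w 0.279 q [-0.29  0.54  1.65 -0.    0.96 -0.09]
tcp in bed [ 1.0336e+02 -4.0000e-02  3.5320e+01] horiz 97.44
F along -2.29
```

View pics/w12.png

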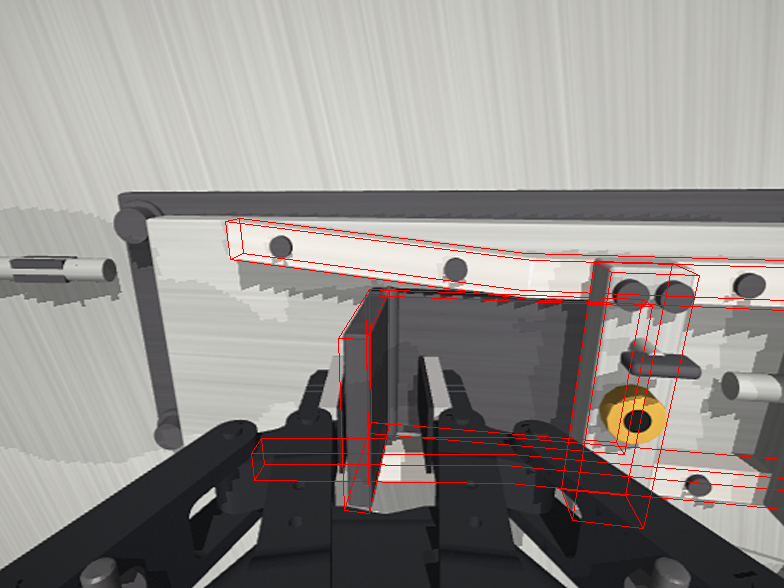

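Run:
```python
from pl import *
d=load('w12')
for x in np.arange(206,232,4): print(x,((proj(d,ap(B,[x,0,6]))+.5)*1.4).round(1).tolist()[0])
```

```text
206 [676.4, 385.0]
210 [688.3, 385.8]
214 [700.3, 386.5]
218 [712.4, 387.2]
222 [724.6, 388.0]
226 [736.9, 388.8]
230 [749.2, 389.5]
```

jog_arm(targets=[{"offset":[0.001,-0.0011,0],"yaw":0},{"offset":[0.0025,-0.0024,0],"yaw":0},{"offset":[0.0045,-0.0036,0],"yaw":0},{"offset":[0.0065,-0.0049,0],"yaw":0},{"offset":[0.0085,-0.0062,0],"yaw":0},{"offset":[0.0105,-0.0075,0],"yaw":0},{"offset":[0.0125,-0.0078,0],"yaw":0},{"offset":[0.0145,-0.008,0],"yaw":0},{"offset":[0.016,-0.0082,0],"yaw":0},{"offset":[0.017,-0.0084,0],"yaw":0},{"offset":[0.018,-0.0085,0],"yaw":0},{"offset":[0.018,-0.0085,0],"yaw":0}])

```text
time_s: 13.92
eef_pos: [556.4, -41.1, 88.0]
ee_rot: [-0.704, 0.704, -0.07, 0.071]
force: [-2.7, 0.4, 1.2]
grip_width: 0.282
```

```bash
python3 look.py w13 114.5
```

```text
t 13.9167 pos [556.4 -41.1  88. ] yaw(toolx) -0.2 F [-2.7  0.4  1.2] w 0.282 q [-0.28  0.56  1.58 -0.    1.   -0.08]
tcp in bed [ 1.2266e+02 -6.0000e-02  4.1320e+01] horiz 115.72
F along -2.77
```

View pics/w13.png

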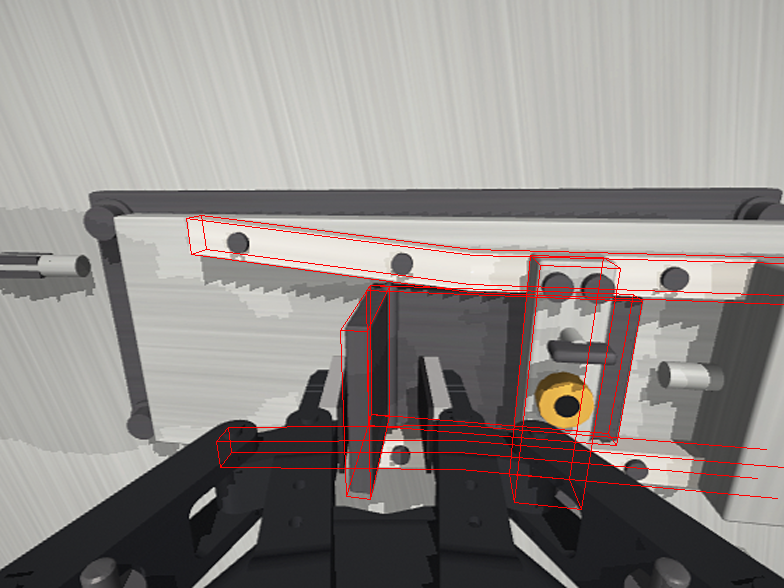

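The foot passes under the plate. Its end is at about px 628–640, and the screw end is at px 658, roughly 10 mm further on. I'll approach slowly.

jog_arm(targets=[{"offset":[0.0006,-0.0001,0],"yaw":0},{"offset":[0.0014,-0.0002,0],"yaw":0},{"offset":[0.0022,-0.0003,0],"yaw":0},{"offset":[0.003,-0.0004,0],"yaw":0},{"offset":[0.0038,-0.0005,0],"yaw":0},{"offset":[0.0046,-0.0006,0],"yaw":0},{"offset":[0.0054,-0.0008,0],"yaw":0},{"offset":[0.006,-0.0008,0],"yaw":0},{"offset":[0.006,-0.0008,0],"yaw":0}])

```text
time_s: 14.72
eef_pos: [562.5, -42.4, 88.8]
ee_rot: [-0.704, 0.704, -0.07, 0.071]
force: [-2.3, 1.3, 2.3]
grip_width: 0.279
```

```bash
python3 look.py w14 120.5
python3 - <<'E'
import cv2
im=cv2.imread('pics/w14.png');cv2.imwrite('pics/w14c.png',cv2.resize(im[240:480,480:740],None,fx=3,fy=2.5))
E
```

```text
t 14.7167 pos [562.5 -42.4  88.8] yaw(toolx) -0.2 F [-2.3  1.3  2.3] w 0.279 q [-0.28  0.57  1.56 -0.    1.01 -0.08]
tcp in bed [ 1.2892e+02 -8.0000e-02  4.1260e+01] horiz 121.92
F along -2.5
```

View pics/w14c.png

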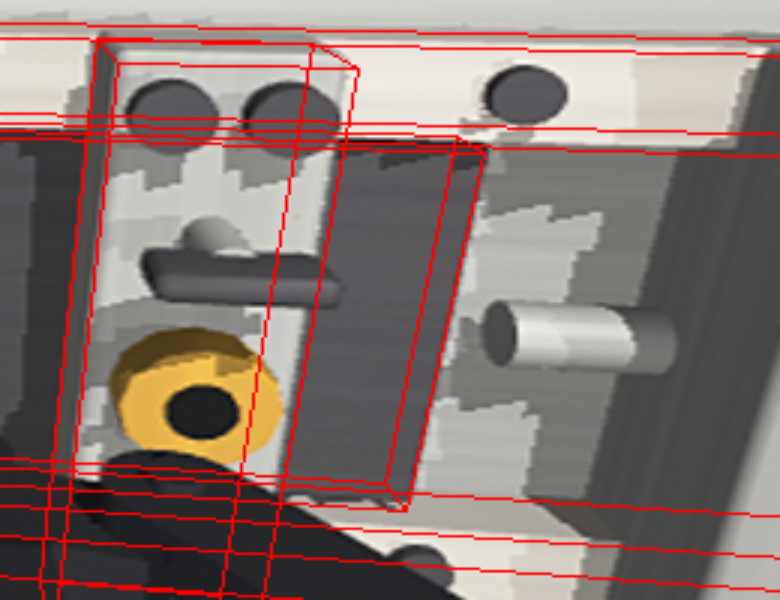

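About 4 mm remain between the foot end (px 447) and the screw (px 482). I'll creep.

jog_arm(targets=[{"offset":[0.0004,-0.0001,0],"yaw":0},{"offset":[0.0009,-0.0001,0],"yaw":0},{"offset":[0.0014,-0.0002,0],"yaw":0},{"offset":[0.0019,-0.0003,0],"yaw":0},{"offset":[0.0022,-0.0003,0],"yaw":0},{"offset":[0.0022,-0.0003,0],"yaw":0}])

```text
time_s: 15.27
eef_pos: [564.7, -42.8, 89.1]
ee_rot: [-0.704, 0.704, -0.07, 0.071]
force: [-3.5, 1.8, 1.0]
grip_width: 0.279
```

jog_arm(targets=[{"offset":[0.0002,0,0],"yaw":0},{"offset":[0.0005,-0.0001,0],"yaw":0},{"offset":[0.0005,-0.0001,0],"yaw":0}])

```text
time_s: 15.52
eef_pos: [565.3, -42.9, 89.2]
ee_rot: [-0.704, 0.704, -0.07, 0.071]
force: [-3.0, 1.2, 1.3]
grip_width: 0.281
```

jog_arm(targets=[{"offset":[0.0002,0,0],"yaw":0},{"offset":[0.0005,-0.0001,0],"yaw":0},{"offset":[0.0005,-0.0001,0],"yaw":0}])

```text
time_s: 15.77
eef_pos: [565.8, -43.0, 89.3]
ee_rot: [-0.704, 0.704, -0.07, 0.071]
force: [-2.5, 1.1, 1.3]
grip_width: 0.28
```

jog_arm(targets=[{"offset":[0.0002,0,0],"yaw":0},{"offset":[0.0005,-0.0001,0],"yaw":0},{"offset":[0.0005,-0.0001,0],"yaw":0}])

```text
time_s: 16.02
eef_pos: [566.4, -43.2, 89.3]
ee_rot: [-0.704, 0.704, -0.07, 0.071]
force: [-2.5, -0.0, -0.0]
grip_width: 0.28
```

jog_arm(targets=[{"offset":[0.0002,0,0],"yaw":0},{"offset":[0.0004,-0.0001,0],"yaw":0},{"offset":[0.0004,-0.0001,0],"yaw":0}])

```text
time_s: 16.27
eef_pos: [566.8, -43.3, 89.4]
ee_rot: [-0.704, 0.704, -0.07, 0.071]
force: [-3.5, -0.0, 0.8]
grip_width: 0.284
```

jog_arm(targets=[{"offset":[0.0002,0,0],"yaw":0},{"offset":[0.0004,-0.0001,0],"yaw":0},{"offset":[0.0004,-0.0001,0],"yaw":0}])

```text
time_s: 16.52
eef_pos: [567.3, -43.4, 89.5]
ee_rot: [-0.704, 0.704, -0.07, 0.071]
force: [-2.2, 1.3, 0.8]
grip_width: 0.281
```

```bash
python3 look.py w15 125.5
python3 - <<'E'
import cv2
im=cv2.imread('pics/w15.png');cv2.imwrite('pics/w15c.png',cv2.resize(im[240:480,480:740],None,fx=3,fy=2.5))
E
```

```text
t 16.5167 pos [567.3 -43.4  89.5] yaw(toolx) -0.2 F [-2.2  1.3  0.8] w 0.281 q [-0.28  0.57  1.55  0.    1.02 -0.08]
tcp in bed [ 1.3383e+02 -1.0000e-01  4.1320e+01] horiz 126.78
F along -2.38
```

View pics/w15c.png

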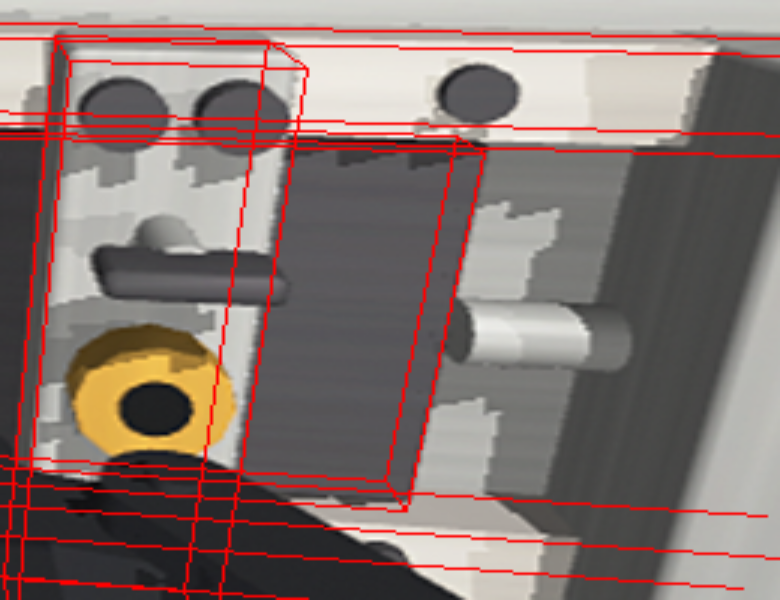

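The foot's top edge now just reaches the screw's outline at px 447, so contact is near. I'll use finer steps.

jog_arm(targets=[{"offset":[0.0002,0,0],"yaw":0},{"offset":[0.0003,0,0],"yaw":0},{"offset":[0.0003,0,0],"yaw":0}])

```text
time_s: 16.82
eef_pos: [567.6, -43.4, 89.5]
ee_rot: [-0.704, 0.704, -0.07, 0.071]
force: [-3.1, 1.0, 1.3]
grip_width: 0.283
```

jog_arm(targets=[{"offset":[0.0002,0,0],"yaw":0},{"offset":[0.0003,-0.0001,0],"yaw":0},{"offset":[0.0003,-0.0001,0],"yaw":0}])

```text
time_s: 17.07
eef_pos: [567.9, -43.5, 89.6]
ee_rot: [-0.703, 0.704, -0.07, 0.071]
force: [-2.6, -0.0, 0.4]
grip_width: 0.284
```

jog_arm(targets=[{"offset":[0.0002,0,0],"yaw":0},{"offset":[0.0003,0,0],"yaw":0},{"offset":[0.0003,0,0],"yaw":0}])

```text
time_s: 17.32
eef_pos: [568.2, -43.5, 89.7]
ee_rot: [-0.703, 0.704, -0.07, 0.071]
force: [-3.7, 0.6, 0.3]
grip_width: 0.28
```

jog_arm(targets=[{"offset":[0.0002,0,0],"yaw":0},{"offset":[0.0003,-0.0001,0],"yaw":0},{"offset":[0.0003,-0.0001,0],"yaw":0}])

```text
time_s: 17.57
eef_pos: [568.6, -43.6, 89.7]
ee_rot: [-0.703, 0.704, -0.07, 0.071]
force: [-2.2, 1.2, 0.8]
grip_width: 0.279
```

jog_arm(targets=[{"offset":[0.0002,0,0],"yaw":0},{"offset":[0.0003,0,0],"yaw":0},{"offset":[0.0003,0,0],"yaw":0}])

```text
time_s: 17.82
eef_pos: [568.7, -43.6, 89.7]
ee_rot: [-0.704, 0.704, -0.07, 0.071]
force: [-4.2, 0.9, 1.5]
grip_width: 0.278
```

jog_arm(targets=[{"offset":[0.0002,0,0],"yaw":0},{"offset":[0.0003,-0.0001,0],"yaw":0},{"offset":[0.0003,-0.0001,0],"yaw":0}])

```text
time_s: 18.07
eef_pos: [568.8, -43.7, 89.7]
ee_rot: [-0.704, 0.704, -0.07, 0.071]
force: [-5.5, 0.6, 1.1]
grip_width: 0.284
```

jog_arm(targets=[{"offset":[0.0002,0,0],"yaw":0},{"offset":[0.0003,0,0],"yaw":0},{"offset":[0.0003,0,0],"yaw":0}])

```text
time_s: 18.32
eef_pos: [568.8, -43.6, 89.7]
ee_rot: [-0.704, 0.704, -0.071, 0.07]
force: [-5.8, 1.4, 3.3]
grip_width: 0.283
```

The position has stalled at 568.8 and force is rising from about 2.8 to 6 N, so the foot bears on the stop. One slightly firmer press to confirm.

jog_arm(targets=[{"offset":[0.0003,0,0],"yaw":0},{"offset":[0.00045,0,0],"yaw":0},{"offset":[0.00045,0,0],"yaw":0},{"offset":[0.00045,0,0],"yaw":0}])

```text
time_s: 18.65
eef_pos: [568.8, -43.6, 89.6]
ee_rot: [0.704, -0.704, 0.071, -0.07]
force: [-5.5, 0.9, 3.2]
grip_width: 0.283
```

```bash
python3 look.py w16 127
python3 - <<'E'
import cv2
im=cv2.imread('pics/w16.png');cv2.imwrite('pics/w16c.png',cv2.resize(im[240:480,480:740],None,fx=3,fy=2.5))
E
```

```text
t 18.65 pos [568.8 -43.6  89.6] yaw(toolx) -0.199 F [-5.5  0.9  3.2] w 0.283 q [-0.28  0.58  1.54 -0.    1.02 -0.08]
tcp in bed [ 1.3537e+02 -8.0000e-02  4.1180e+01] horiz 128.32
F along -5.55
```

View pics/w16.png

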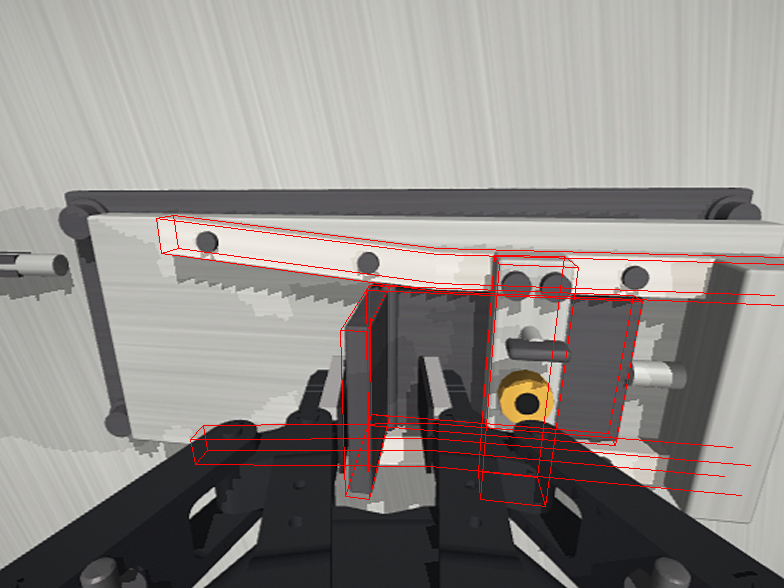

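View pics/w16c.png

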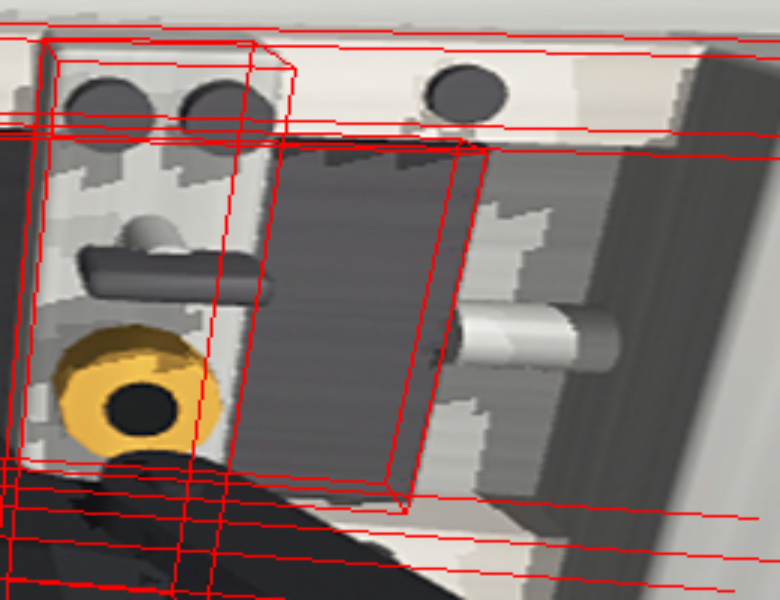

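jog_arm(targets=[{"offset":[0.0004,0,0],"yaw":0},{"offset":[0.0007,0,0],"yaw":0},{"offset":[0.0008,0,0],"yaw":0},{"offset":[0.0008,0,0],"yaw":0}])

```text
time_s: 19.03
eef_pos: [568.9, -43.6, 89.6]
ee_rot: [0.704, -0.704, 0.072, -0.069]
force: [-9.0, 0.6, 4.1]
grip_width: 0.279
```

A 9 N press means about 6 N on the screw, so it is home. I'll back off 5 mm downhill and rise clear.

jog_arm(targets=[{"offset":[-0.001,0,0],"yaw":0},{"offset":[-0.003,0,0],"yaw":0},{"offset":[-0.005,0,0],"yaw":0},{"offset":[-0.005,0,0],"yaw":0},{"offset":[-0.005,-0.005,0],"yaw":0},{"offset":[-0.005,-0.015,0],"yaw":0},{"offset":[-0.005,-0.035,0],"yaw":0},{"offset":[-0.005,-0.06,0],"yaw":0},{"offset":[-0.005,-0.09,0],"yaw":0},{"offset":[-0.005,-0.11,0],"yaw":0},{"offset":[-0.005,-0.12,0],"yaw":0},{"offset":[-0.005,-0.12,0],"yaw":0}])

```text
time_s: 20.03
eef_pos: [565.3, -42.9, 212.3]
ee_rot: [-0.703, 0.704, -0.07, 0.071]
force: [-0.6, -0.6, 0.6]
grip_width: 0.283
```

```bash
python3 look.py w17 127.0
python3 - <<'E'
from h import *
d=load('w17'); 
im=d['img'][:,:,::-1][180:340,200:480]; cv2.imwrite('pics/w17c.png',cv2.resize(im,None,fx=2.8,fy=2.8,interpolation=cv2.INTER_CUBIC))
E
```

```text
t 20.0333 pos [565.3 -42.9 212.3] yaw(toolx) -0.199 F [-0.6 -0.6  0.6] w 0.283 q [-0.28  0.43  1.42 -0.    1.29 -0.08]
tcp in bed [ 1.4887e+02 -8.0000e-02  1.6314e+02] horiz 124.71
F along -0.43
```

View pics/w17.png

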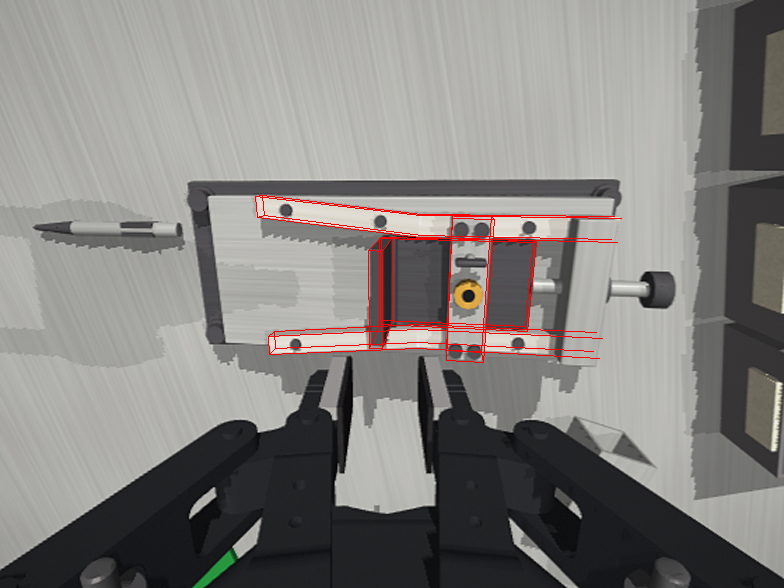

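View pics/w17c.png

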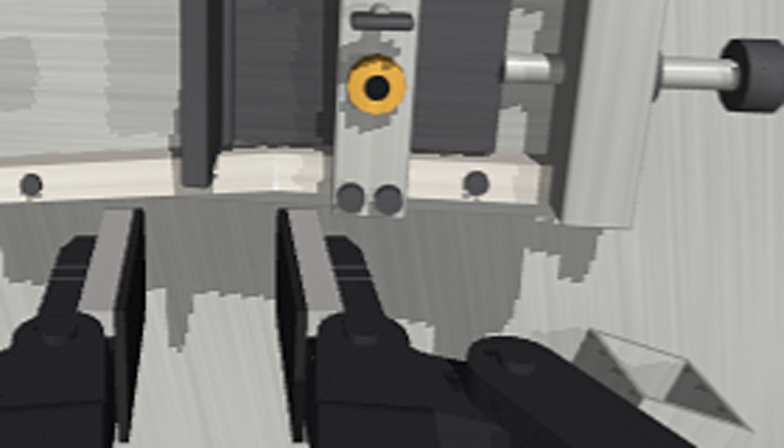

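The cleat sits flat and in line, with its foot end (px ~505) against the screw and the gripper clear. A last bench check, then I'll hand in.

Run:
```python
from h import *
from rig import ctrl
a=load('side0')['img'].astype(int)
d=ctrl.capture('scene'); cv2.imwrite('pics/scene9.png',d['img'][:,:,::-1])
T,s=state(ctrl)
print(ctrl.finish_job())
```

```text
t 20.1333 pos [564.1 -42.7 208.9] yaw(toolx) -0.199 F [ 0.5  0.4 -0.5] w 0.28 q [-0.28  0.44  1.43 -0.    1.28 -0.08]
the job is handed in; nothing more can be done
None
```

View pics/scene9.png

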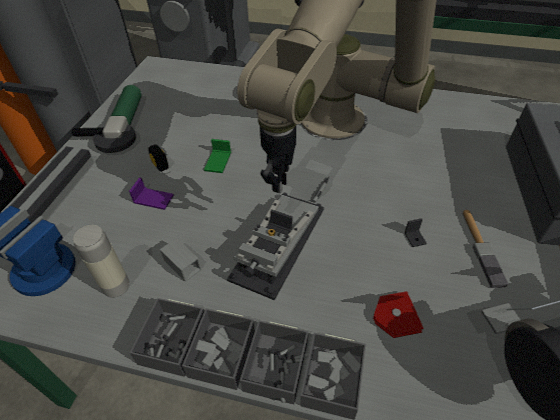

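The cleat is loaded in the jig with its foot end against the stop screw, and I handed the job in at about 20 s of the 67 s allowed. I got no verdict back.

**What I did:** I gripped the dark cleat by its upright leg, lowered it between the guide strips and released it so it lay flat (leg at bed x ≈ 13 mm). Then I pushed it uphill under the bushing plate with one finger pad, creeping the last few millimetres. The push force rose from about 2.8 N to 5.5 N as it stopped moving. A final press read 9 N, which I take to be about 6 N on the screw, well under the 15 N limit. I then backed off and lifted clear.

**Last checks:**
- **Fit:** the last wrist view shows the cleat flat and in line at leg x ≈ 127 mm, with no visible gap at the screw.
- **Robot:** the gripper was about 120 mm above the push position, with no force beyond noise.
- **Bench:** by eye, everything else in the final scene picture is where it started.

**Less certain or in disagreement:**
- The force on the screw is the wrist reading minus sliding friction, and that reading is noisy by about ±1 N.
- Camera position estimates of the cleat before the grasp differed by 5 mm between views; I used the wrist one.
- The cleat stopped within about 2 mm of where I had measured the screw end.

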